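Slide the kiln-post crate into its corner

ROBOT

A 6-joint arm with a two-finger parallel gripper is mounted at the origin on the work surface. World frame = base frame: x ahead of the robot, y to its left, z up, the work surface at z = 0. Lengths are in m, angles in rad, forces in N, time in s.
With the tool pointing down it reaches from about 0.35 to 0.775 m from the base axis. Payload 7.3 kg.
Tool frame: the origin (TCP) lies at the centre of the arm's flange, where the gripper is bolted on; the fingertips stand 178 mm ahead of it and the grasp point (between the pads) lies 159 mm ahead of it; z points along the fingers, y is the line along which they close (so a half turn about z gives the same grasp; the last joint's range is limited). The gripper opens to 92 mm and grips with 3 to 60 N. Pads are 19 mm wide; open, the fingers measure 130 mm over their backs; the gripper's body (75 mm by 190 mm) begins 47 mm behind the grasp point.
Start: joints at [0.96, 0.342, 1.524, -0, 1.275, -0.146], TCP at [0.235, 0.469, 0.405] pointing down, gripper open.
Joint ranges: [-2.53, 2.53], [-0.77, 2.02], [0.04, 2.7], [-1, 4.14], [0.28, 2.66], [-3.11, 3.11]. Speed limits (rad/s): [2.57, 2.57, 3.14, 3.14, 3.14, 3.14].

INTERFACE

Orientations are given as [roll, pitch, yaw] about the fixed x, y, z axes, in that order (R = Rz(yaw) Ry(pitch) Rx(roll)).
In Python, from cell import telemetry, vision, ticket gives the robot as it stands.
- The arm moves only by the shell command python3 -m crank 'ROWS' [FORCE]. ROWS is JSON, a list of rows, each a list of 5 numbers: the gripper command: -1 is shut, 1 is fully open, values between are in proportion, then the shift along the tool's x, y, z in mm, then the turn about the tool's z in rad. In form: [[fingers, dx, dy, dz, roll], ...]. A call has 1 to 12 rows; each row is the pose to reach, as a shift and turn from the pose commanded when the call began, along the tool's axes at that moment; what a row does not reach only later rows make up. A row lasts 1/12 s, in which the tool goes at most 41.7 mm and 7.16 degrees, less where a joint would pass 70% of its speed; a pose out of reach is approached as far as the arm can. A call with a gripper value outside its range is refused whole. The fingers move at their own pace and stop on an object; FORCE is the grip in N (left out, the last holds). Time passes only in rows, so rows that repeat a pose let the fingers close. It gives the time, the measured TCP pose, the force, the opening and the grip force at its end, in the units of the state.
- telemetry.observe(): the state, without advancing time (a new reading comes with each control period).
- vision.read_camera(name): name is "scene" or "top" or "wrist"; returns (picture, depth): 420x560x3 uint8, red, green, blue; 420x560 float32, m along the optical axis (not along the pixel's ray), 0 where there is no reading.
- vision.get_calibration(name): a dict with "camera_matrix" (3x3 intrinsics, pixels), "rvec" (rotation vector, rad) and "tvec" (3), from world to camera coordinates, as OpenCV has them. Camera axes: x right, y down, z forward; pixel columns grow to the right and rows downward; lengths in m; the calibration is good to about 2 mm. A picture is of the moment at which its call begins: read the wrist's pose just before it. get_calibration takes no time and is no camera call; for the wrist camera it gives the pose at the moment of the call.
- ticket.hand_in(): hands the job in; it is judged then, once.
The state is a dict: "time": time; "qpos": joint angles; "qvel": joint speeds; "joint_efforts": joint torques, N m; "tool_pos": TCP position; "tool_rot": TCP orientation; "contact_force": force on the tool from outside, world axes, zero at the start; "torque": the same for the moment, N m; "opening": finger opening in m; "grip_force": force on a finger pad.
Only numpy, scipy, OpenCV 4.12 (cv2) and the standard library are available. Lean on these libraries where they do the work, as an engineer would, in place of code of your own. Each camera call takes 0.05 s, during which the arm holds its last target. There are 200 camera calls.

TASK

Push the tall wooden crate of kiln posts across the table into the corner made by the two low wooden battens, until it stands square and flush against both of them. Push with the fingers low, near its base, so that it slides upright without rocking; do not take it by its handle or lift it. Leave the pots, jar, brush and tray where they are, and finish clear of everything.

Things in the scene. Friction and masses are not known exactly. Their poses are not given: they have to be found in the camera images.
- crate: tall loose wooden crate of kiln posts, 0.8-1 kg. Base block 130 mm in x, 90 in y, 40 high, 12 mm proud of the slatted upper part on all sides; 260 mm tall in all, dowel handle along x across the top at 240. Origin: centre of the underside; z up, x away from the robot (within 0.5 rad). Starts 80 to 160 mm left (+y) and 20 to 45 mm near (-x) of the corner origin. Pushed above 65 mm it may tip.
- corner: two battens 30 mm high and wide, fixed at a right angle. Origin: on the table, where the centre of the crate underside is when flush with both, axes then parallel; x away from the robot (yaw within 0.2 rad), y left, z up. Long far batten: inner face at x = +65 mm, y from -75 to +225. Short right batten: inner face at y = -45 mm, x from -115 to +95.
- pot_a: straight thrown clay pot, 86 mm across the foot, 105 mm tall, standing loose behind the long batten, to be left alone; origin: centre of its underside
- pot_b: thrown clay pot, 82 mm across the foot, 98 mm tall, standing loose behind the long batten, to be left alone; origin: centre of its underside
- pot_c: thrown clay pot, 91 mm across the foot, 110 mm tall, standing loose on the left of the table, to be left alone; origin: centre of its underside
- glaze_jar: closed glaze jar, 60 mm across, 85 mm tall, standing loose to the right of the short batten, to be left alone; origin: centre of its underside
- tray: small open wooden tray 130 x 100 x 50 mm, loose on the left of the table, to be left alone; origin: centre of its underside
- brush: brush 170 mm long lying loose on the table on the right of the short batten, to be left alone; origin under it near its middle
There are look-alikes about, which are no part of the job. What is meant by the crate is not green, and is the larger of those in its own colour.

How it is judged:
By the outcome, as a careful person would: the job done as asked, in the order asked, and still so for the second after the job is handed in, with the robot touching nothing.
It also fails if it takes over 51 s, if anything falls off the work surface, if the arm or the gripper's body presses on something with over 40 N, if the wrist force passes 120 N, or if a joint passes its speed limit or range.

## Working session

There is one attempt and no reset: what is moved stays moved. The work goes in short steps, Python scripts to look and compute and a shell command to move; the robot and the scene stay as the last step left them, time stands still between calls to the robot, and variables do not carry over. Pictures are saved under pics/ and viewed, at most 10 in all, crops included, and the job is handed in when it is done.

```bash
ls; mkdir -p pics; python3 - <<'E'
from cell import telemetry, vision
import cv2,numpy as np
s=telemetry.observe();print(s)
for n in("top","scene"):
    p,d=vision.read_camera(n);c=vision.get_calibration(n)
    cv2.imwrite(f"pics/{n}0.png",p[:,:,::-1]);np.savez(f"{n}0.npz",p=p,d=d,K=c["camera_matrix"],r=c["rvec"],t=c["tvec"])
    R=cv2.Rodrigues(np.array(c["rvec"]))[0];print(n,c["camera_matrix"],-R.T@np.array(c["tvec"]).ravel())
E
```

```text
pics
{'time': 0.0, 'qpos': array([ 9.59994609e-01,  3.42728422e-01,  1.52504181e+00,  1.11162351e-05,
        1.27540809e+00, -1.46008725e-01]), 'qvel': array([ 1.12374340e-03, -1.72472537e-03,  1.55729328e-04,  1.37162229e-03,
       -1.21556244e-03,  6.84473972e-05]), 'joint_efforts': array([ 5.19880396e-04, -4.31249607e+01, -2.44216543e+01,  7.18782982e-02,
        5.59766893e-02, -1.18896996e-04]), 'tool_pos': array([0.23522497, 0.46919551, 0.40403314]), 'tool_rot': array([-3.14002540e+00, -2.41216421e-04,  2.67679623e+00]), 'contact_force': array([0.17878976, 0.29630429, 0.01486779]), 'torque': array([ 0.03562661, -0.03064202,  0.01632452]), 'grip_force': 0.0, 'opening': 0.09187776291713458}
top [[407.29961407   0.         274.73678287]
 [  0.         407.29961407 207.88654243]
 [  0.           0.           1.        ]] [0.5128715  0.06423097 0.99059711]
scene [[390.23584228   0.         274.9120699 ]
 [  0.         390.23584228 212.28494507]
 [  0.           0.           1.        ]] [0.99172359 0.67519324 0.71894757]
```

View pics/top0.png

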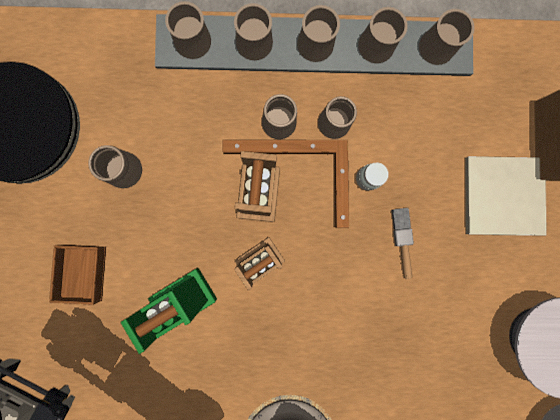

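View pics/scene0.png

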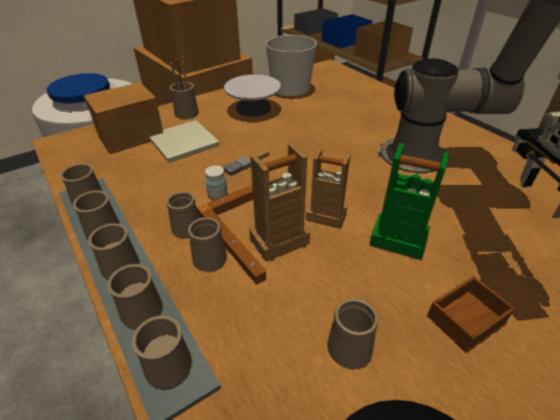

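The top view shows the wooden crate at about (258,188). The long batten runs from (223,146) to (348,146) and the short one from (342,140) to (342,228). The small look-alike is at (258,262) and the green one at (168,310). The scene view shows the same crate base at about (280,235).

```bash
cat > h.py <<'E'
import numpy as np,cv2
def cloud(f):
    z=np.load(f);p,d=z["p"],z["d"];R=cv2.Rodrigues(z["r"])[0];K=z["K"]
    v,u=np.mgrid[:420,:560]
    c=np.stack([(u-K[0,2])/K[0,0]*d,(v-K[1,2])/K[1,1]*d,d],-1)
    w=(c-z["t"].ravel())@R
    w[d==0]=np.nan
    return p,w
def rect(P):
    (c,s,a)=cv2.minAreaRect((P[:,:2]*1000).astype(np.float32));return np.round(c,1),np.round(s,1),round(a,2)
E
python3 - <<'E'
from h import *
p,w=cloud("top0.npz")
print("table z",np.nanmedian(w[230:240,300:330,2]),np.nanstd(w[230:240,300:330,2]))
H=np.nan_to_num(w[...,2])
img=cv2.applyColorMap(np.clip(H/0.27*255,0,255).astype(np.uint8),cv2.COLORMAP_JET)
a=cv2.resize(img[90:290,200:430],None,fx=3,fy=3,interpolation=0)
cv2.imwrite("pics/h.png",a[:600,:690])
np.set_printoptions(linewidth=250)
print((H[180,225:360:2]*1000).astype(int)); print((H[146,215:360:2]*1000).astype(int));print((H[145:235:2,258]*1000).astype(int))
p2,w2=cloud("scene0.npz")
for n,q in(("top",w),("scene",w2)):
    X=q.reshape(-1,3); 
    m=(abs(X[:,2]-0.04)<.004)&(X[:,0]>.4)&(X[:,0]<.7)&(X[:,1]>0.03)&(X[:,1]<.2); print(n,m.sum(),rect(X[m]))
E
```

```text
table z 0.0006824472363639333 0.0017969716061159249
[  0   0   1   0   0  -1   0   0 179 181 158 197 196 245 250 252 250 245 243 151 149 133  37 181 178  42  41  -1  -1   0  -2  -2   0   0   3   0   0   3   1   1   2   0   2   1   0   6   2   0   0   3   1   0  -1   0   2  22  32  32  31  29   0  29
   0   0   0   1  21  38]
[-1  0 -1  1 27 33 28 27 31 30 29 32 31 30 29 31 29 29 29 34 30 32 29 32 32 32 29 28 27 29 32 29 27 29 29 31 31 32 30 31 29 31 28 27 28 29 31 30 29 31 29 29 28 32 31 34 31 31 33 32 30 30 33 30 33 26 29  0  0  0  0  0 -2]
[ 30  32  31  30 259 261 261 253 249 248 251 249 250 250 248 249 249 249 247 249 249 247 249 247 246 248 248 245 248 246 263 261 264 255 145  40  41  40   1  -1   2   1  -2   0   0]
top 495 (array([543.3,  84.2]), array([240.2, 100.5]), 0.82)
scene 529 (array([536.5,  93.9]), array([ 90.9, 258.3]), 81.46)
```

View pics/h.png

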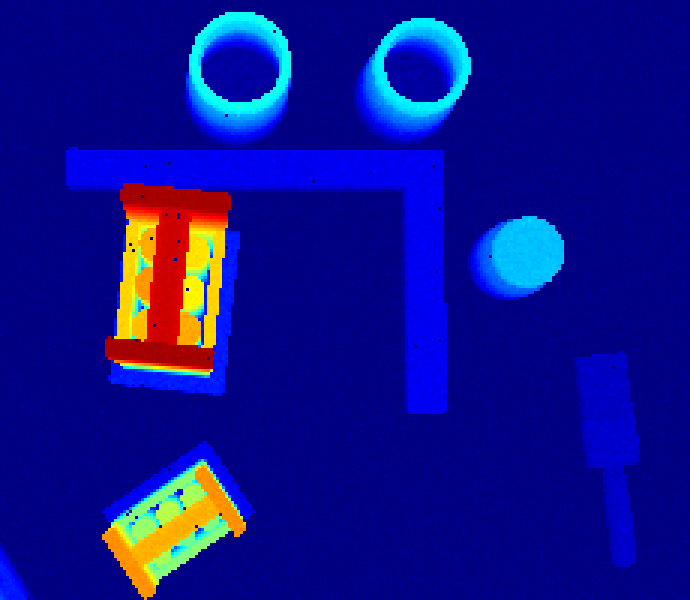

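The height map shows both inner batten faces clearly (crop row ~188, column ~405). It also shows the crate's right and near base ledges. I'll fit edges next.

```bash
cat >> h.py <<'E'
def ray(f,uv,z0):
    z=np.load(f);R=cv2.Rodrigues(z["r"])[0];K=z["K"];uv=np.asarray(uv,float)
    C=-R.T@z["t"].ravel();d=np.c_[(uv-K[[0,1],[2,2]])/K[0,0],np.ones(len(uv))]@R
    return (C+d*((z0-C[2])/d[:,2])[:,None])[:,:2]*1000
def line(P):  # robust line: direction angle, point
    vx,vy,x,y=cv2.fitLine(P.astype(np.float32),cv2.DIST_HUBER,0,.01,.01).ravel()
    n=np.array([-vy,vx]);r=(P-[x,y])@n
    return np.arctan2(vy,vx),np.array([x,y]),np.abs(r).max()
def crate(f,box):
    # crate upper rim z>0.225 and base ledge z 0.034..0.046, box in world m
    p,w=cloud(f);X=w
    b=(X[...,0]>box[0])&(X[...,0]<box[1])&(X[...,1]>box[2])&(X[...,1]<box[3])
    up=b&(X[...,2]>.225); ld=b&(abs(X[...,2]-.04)<.005)
    return X[up],X[ld]
E
python3 - <<'E'
from h import *
f="top0.npz";p,w=cloud(f);H=np.nan_to_num(w[...,2])
m=((H>.015)&(H<.045)).astype(np.uint8)
# long batten: inner (bottom) edge & outer (top) edge at clear columns 285..330
def vedge(cols,r0,r1):
    o=[]
    for c in cols:
        r=[i for i in range(r0,r1) if m[i,c]]; o.append((c,r[0]-.5,r[-1]+.5))
    return np.array(o)
e=vedge(range(282,333),135,160);L=np.vstack([[225,0]]) 
inn=ray(f,e[:,[0,2]],.03);out=ray(f,e[:,[0,1]],.03)
o=np.array([(r,*(lambda k:(k[0]-.5,k[-1]+.5))([c for c in range(325,353) if m[r,c]])) for r in range(160,225)])
ins=ray(f,o[:,[1,0]],.03);outs=ray(f,o[:,[2,0]],.03)
for n,P in(("long in",inn),("long out",out),("short in",ins),("short out",outs)):
    a,q,r=line(P);print(n,np.degrees(a),q,r)
e2=vedge(range(224,236),135,165);print(ray(f,e2[[0,-1]][:,[0,2]],.03))
a1,q1,_=line(inn);a2,q2,_=line(ins)
yaw=((a1-np.pi/2+np.pi/2)%np.pi-np.pi/2+(a2+np.pi/2)%np.pi-np.pi/2)/2
print("yaw",yaw,[(a1)%np.pi-np.pi/2,(a2+np.pi/2)%np.pi-np.pi/2])
for yaw in [ (a1)%np.pi-np.pi/2]:
    ex=np.array([np.cos(yaw),np.sin(yaw)]);ey=np.array([-ex[1],ex[0]])
    O=ex*(q1@ex-65)+ey*(q2@ey+45);print("corner",O,"yaw",yaw)
for g in("top0.npz","scene0.npz"):
    up,ld=crate(g,(.43,.64,.04,.2))
    print(g,"upper",rect(up),"z",up[:,2].max(),"ledge",rect(ld))
    q=up[:,:2]-up[:,:2].mean(0);
for n in ("top0.npz","scene0.npz"):
    p,w=cloud(n);X=w.reshape(-1,3)
    for nm,c in(("pot a/b",(.6,.75,-.15,.2)),("jar",(.45,.62,-.25,-.12))):
        k=X[(X[:,2]>.06)&(X[:,0]>c[0])&(X[:,0]<c[1])&(X[:,1]>c[2])&(X[:,1]<c[3])];print(n,nm,k.min(0) if len(k) else 0,k.max(0))
    k=X[(X[:,2]>.02)&(X[:,0]>.28)&(X[:,0]<.46)&(X[:,1]>.04)&(X[:,1]<.2)];print("lookalike",rect(k),k[:,2].max())
E
```

```text
long in -88.883484 [692.20856 -26.8996 ] 2.7052276447913285e-05
long out -88.83824 [723.8559   -30.576092] 11.725252156215355
short in 0.4825697 [587.7784  -97.51789] 2.3896686591784833
short out 1.5787567 [ 613.08746 -129.2661 ] 1.204267790352442
[[688.44539129 166.19023161]
 [688.95253429 140.16838512]]
yaw 0.013954639 [np.float32(0.019486904), np.float32(0.008422375)]
corner [627.6802  -51.73168] yaw 0.019486904
top0.npz upper (array([592.6,  84.2]), array([64.9, 99.9]), 84.97) z 0.2648919161892854 ledge (array([537. ,  87.9]), array([ 92.9, 203.5]), 89.79)
scene0.npz upper (array([592.8,  83.1]), array([67.5, 96.5]), 86.12) z 0.2616720960569366 ledge (array([537.7,  95.9]), array([207.1,  68.2]), 5.19)
top0.npz pot a/b [ 0.60004707 -0.12384118  0.06006543] [0.74983953 0.11567756 0.26452683]
top0.npz jar [ 0.61131346 -0.19693691  0.06096283] [ 0.61873033 -0.16267747  0.08874402]
lookalike (array([406.3, 128.8]), array([ 58.9, 201.7]), 34.49) 0.2618249850876474
scene0.npz pot a/b [ 0.60001492 -0.12333828  0.06006828] [0.74999875 0.11555132 0.26208884]
scene0.npz jar [ 0.61268565 -0.19653466  0.06007056] [ 0.61974631 -0.16846196  0.08664942]
lookalike (array([403.6, 121.4]), array([ 70.2, 191.4]), 42.38) 0.2604755204938635
```

```bash
cat >> h.py <<'E'
def to(x,y,z,yaw=None):  # mm, rad -> row shift from present measured pose
    from cell import telemetry
    s=telemetry.observe();p=s["tool_pos"]*1000;r,pt,yw=s["tool_rot"]
    d=np.array([x,y,z])-p;c,sn=np.cos(yw),np.sin(yw)
    print("from",p.round(1),round(yw,4),"row dx,dy,dz",round(c*d[0]+sn*d[1],1),round(sn*d[0]-c*d[1],1),round(-d[2],1),"roll",None if yaw is None else round(-(yaw-yw),4),"F",s["contact_force"].round(1),"t",round(s["time"],2))
E
python3 -c "
from h import *
to(575,260,465,1.588)"
```

```text
from [235.2 469.2 404.1] 2.6768 row dx,dy,dz -397.5 -34.7 -60.9 roll 1.0888 F [ 0.   0.4 -0.5] t 0.1
```

```bash
python3 -m crank '[[0.5,0,0,-35,0],[0.5,-20,0,-61,0.1],[0.5,-55,-5,-61,0.22],[0.5,-95,-8,-61,0.34],[0.5,-135,-12,-61,0.46],[0.5,-175,-15,-61,0.58],[0.5,-215,-20,-61,0.7],[0.5,-255,-24,-61,0.82],[0.5,-295,-28,-61,0.94],[0.5,-335,-32,-61,1.05],[0.5,-370,-35,-61,1.089],[0.5,-397,-35,-61,1.089]]'
python3 - <<'E'
from h import *
from cell import vision
to(575,260,300,1.588)
for n in("top","scene","wrist"):
    p,d=vision.read_camera(n);c=vision.get_calibration(n)
    cv2.imwrite(f"pics/{n}1.png",p[:,:,::-1]);np.savez(f"{n}1.npz",p=p,d=d,K=c["camera_matrix"],r=c["rvec"],t=c["tvec"])
E
```

```text
time: 1.1
tool_pos: [0.5767, 0.2577, 0.4649]
tool_rot: [-3.141, 0.001, 1.583]
contact_force: [0.0, -0.7, -0.5]
opening: 0.0692
grip_force: 0.0
from [576.7 257.7 464.9] 1.5833 row dx,dy,dz 2.3 -1.7 164.9 roll -0.0047 F [ 0.  -0.7 -0.5] t 1.1
```

View pics/scene1.png

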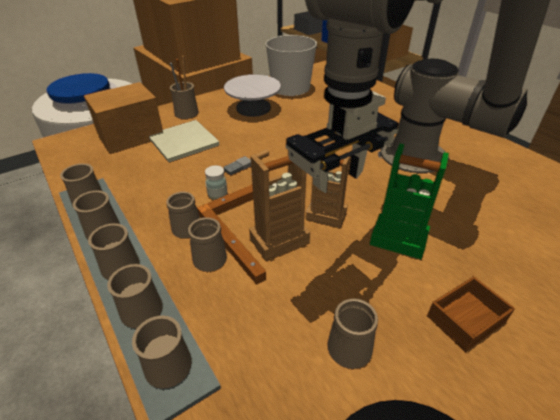

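The scene view shows the gripper at about (340,145). It has a wide crossbar with flat finger plates hanging from it. I'll measure its shape in the tool frame from depth.

```bash
python3 - <<'E'
from h import *
T=np.array([576.7,257.7,464.9]);yw=1.5833;c,s=np.cos(yw),np.sin(yw)
A=np.array([[c,s,0],[s,-c,0],[0,0,-1]])
for f in("scene1.npz","top1.npz"):
    p,w=cloud(f);X=(w.reshape(-1,3)*1000-T)@A.T
    k=(abs(X[:,0])<70)&(abs(X[:,1])<130)&(X[:,2]>-20)&(X[:,2]<190);X=X[k]
    print(f)
    for z in range(-20,190,10):
        q=X[(X[:,2]>=z)&(X[:,2]<z+10)]
        if len(q)>3: print(z,len(q),"x",np.percentile(q[:,0],[1,99]).round(),"y",np.percentile(q[:,1],[1,99]).round())
E
```

```text
scene1.npz
-20 222 x [-24.  36.] y [-15.  44.]
-10 227 x [-18.  28.] y [-9. 36.]
0 444 x [-34.  34.] y [-25.  42.]
10 315 x [-14.  34.] y [-45.  41.]
20 134 x [-24.  33.] y [-39.  22.]
30 236 x [-24.  21.] y [-44.  22.]
40 297 x [-25.  23.] y [-44.  22.]
50 268 x [-25.  23.] y [-45.  22.]
60 518 x [-35.  30.] y [-87.  98.]
70 1318 x [-37.  33.] y [-88. 100.]
80 476 x [-38.  33.] y [-87.  98.]
90 623 x [-34.  33.] y [-78.  92.]
100 394 x [-38.  33.] y [-80.  92.]
110 72 x [-38.  33.] y [-75.  92.]
120 67 x [-17.   8.] y [-48.  58.]
130 105 x [-12.   8.] y [-48.  58.]
140 120 x [-13.   8.] y [-47.  57.]
150 131 x [-14.   7.] y [-47.  57.]
160 104 x [-14.   7.] y [-45.  56.]
170 57 x [-14.   7.] y [-40.  46.]
top1.npz
-20 26 x [-39.   3.] y [-39.  14.]
0 147 x [-37.  25.] y [-48.  20.]
10 447 x [-36.  38.] y [-50.  13.]
20 29 x [-36.  14.] y [-48.  11.]
30 13 x [ 6. 23.] y [-50. -50.]
50 23 x [-24. -20.] y [-49.  -9.]
60 1145 x [-35.  36.] y [-94.  93.]
70 456 x [-36.  36.] y [-93.  92.]
80 495 x [-36.  36.] y [-84.  84.]
90 395 x [-36.  -5.] y [-81.  83.]
100 62 x [-36.  -4.] y [-86.  85.]
110 6 x [-34.  -0.] y [-76.  37.]
130 12 x [-10.   3.] y [35. 41.]
```

```bash
python3 - <<'E'
from h import *
import cv2
a=cv2.imread("pics/scene1.png");b=cv2.imread("pics/wrist1.png")
A=cv2.resize(a[110:270,235:400],(412,400),interpolation=2);B=cv2.resize(b,(388,291))
o=np.zeros((400,800,3),np.uint8);o[:,:412]=A;o[:291,412:]=B;cv2.imwrite("pics/mix.png",o)
# crate profile in crate frame
C=np.array([592.7,84]);yw=-.083;c,s=np.cos(yw),np.sin(yw)
for f in("scene0.npz","top0.npz"):
    p,w=cloud(f);X=w.reshape(-1,3)*1000;d=X[:,:2]-C;u=d@[c,s];v=d@[-s,c]
    for z in range(5,265,10):
        k=(abs(X[:,2]-z)<5)&(abs(u)<75)&(abs(v)<55)
        if k.sum()>5: print(f[:3],z,k.sum(),"x",np.percentile(u[k],[2,98]).round(),"y",np.percentile(v[k],[2,98]).round(), "ymid", np.percentile(v[k&(abs(u)<40)],[10,50,90]).round() if (k&(abs(u)<40)).sum()>3 else "")
E
```

```text
sce 5 305 x [-72.  74.] y [-43.  54.] ymid [41. 43. 52.]
sce 15 160 x [-55.  70.] y [-32.  44.] ymid [41. 42. 43.]
sce 25 168 x [-55.  70.] y [-37.  44.] ymid [40. 42. 43.]
sce 35 357 x [-55.  70.] y [-41.  43.] ymid [25. 40. 43.]
sce 45 258 x [-55.  68.] y [-38.  41.] ymid [25. 31. 39.]
sce 55 135 x [-45.  58.] y [-28.  32.] ymid [28. 30. 31.]
sce 65 145 x [-44.  58.] y [-28.  32.] ymid [28. 30. 31.]
sce 75 151 x [-43.  58.] y [-31.  32.] ymid [28. 30. 31.]
sce 85 192 x [-41.  58.] y [-24.  32.] ymid [25. 29. 31.]
sce 95 105 x [-44.  58.] y [-29.  32.] ymid [28. 30. 31.]
sce 105 164 x [-44.  58.] y [-27.  32.] ymid [28. 29. 31.]
sce 115 158 x [-45.  58.] y [-29.  32.] ymid [29. 30. 31.]
sce 125 169 x [-46.  58.] y [-26.  32.] ymid [29. 30. 31.]
sce 135 178 x [-43.  58.] y [-26.  32.] ymid [24. 29. 31.]
sce 145 159 x [-45.  58.] y [-27.  32.] ymid [29. 30. 32.]
sce 155 168 x [-43.  58.] y [-27.  32.] ymid [29. 30. 32.]
sce 165 200 x [-43.  58.] y [-29.  32.] ymid [28. 30. 31.]
sce 175 322 x [-42.  58.] y [-32.  31.] ymid [-28.  25.  31.]
sce 185 336 x [-43.  58.] y [-32.  31.] ymid [
[... 1054 characters left out ...]
[-25.  26.] ymid [-20.   5.  26.]
top 145 25 x [-50.  44.] y [-26.  26.] ymid [-20.  -9.  26.]
top 155 32 x [-50.  44.] y [-26.  28.] ymid [-19.  26.  26.]
top 165 43 x [-50.  44.] y [-20.  26.] ymid [-18.  -9.  26.]
top 175 277 x [-41.  44.] y [-32.  33.] ymid [-28. -13.  31.]
top 185 276 x [-34.  44.] y [-32.  33.] ymid [-30.  15.  31.]
top 195 173 x [-50.  44.] y [-26.  24.] ymid [-17.  14.  21.]
top 205 27 x [-50.  44.] y [-29.  30.] ymid 
top 215 26 x [-50.  45.] y [-31.  31.] ymid 
top 225 24 x [-50.  44.] y [-29.  30.] ymid 
top 235 28 x [-50.  44.] y [-31.  31.] ymid 
top 245 369 x [-45.  44.] y [-18.  22.] ymid [-8. -1.  9.]
top 255 358 x [-50.  55.] y [-30.  31.] ymid [-3.  1.  6.]
```

View pics/mix.png

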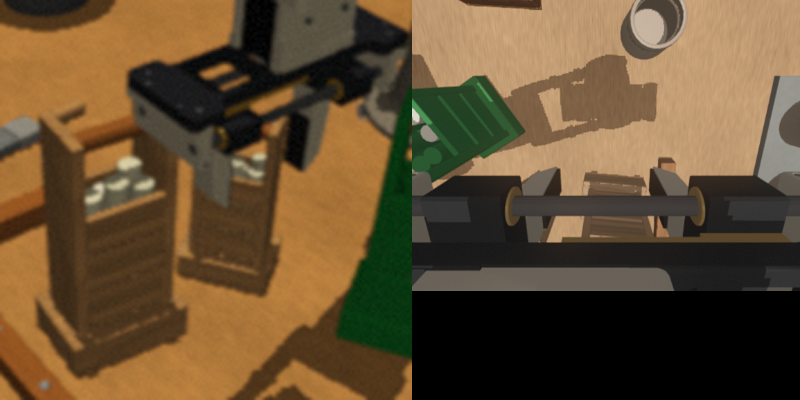

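```bash
python3 - <<'E'
from h import *
T=np.array([576.7,257.7,464.9]);yw=1.5833;c,s=np.cos(yw),np.sin(yw)
A=np.array([[c,s,0],[s,-c,0],[0,0,-1]])
for f in("scene1.npz","wrist1.npz","top1.npz"):
    p,w=cloud(f);X=(w.reshape(-1,3)*1000-T)@A.T
    k=(abs(X[:,0])<60)&(abs(X[:,1])<110)&(X[:,2]>50)&(X[:,2]<185);X=X[k];print(f,len(X))
    for z in range(50,180,12):
        for y in range(-100,100,25):
            q=X[(X[:,2]>=z)&(X[:,2]<z+12)&(X[:,1]>=y)&(X[:,1]<y+25)]
            if len(q)>4: print((z,y,len(q)),np.percentile(q[:,0],[3,97]).round().astype(int),end=" ")
        print()
E
```

```text
scene1.npz 4253
(50, -50, 65) [16 20] (50, -25, 63) [17 22] (50, 0, 206) [-24  22] 
(62, -100, 116) [-13  32] (62, -75, 115) [ 0 32] (62, -50, 66) [19 22] (62, -25, 65) [19 23] (62, 0, 211) [-26  22] (62, 25, 153) [-28  21] (62, 50, 163) [-34  24] (62, 75, 442) [-37  32] 
(74, -100, 34) [31 33] (74, -75, 51) [21 33] (74, -50, 33) [20 22] (74, -25, 43) [18 22] (74, 0, 57) [-22  22] (74, 25, 124) [-24  22] (74, 50, 52) [-24  31] (74, 75, 216) [-36  33] 
(86, -100, 47) [ 7 33] (86, -75, 103) [ 9 32] (86, -50, 154) [ 8 32] (86, -25, 39) [18 26] (86, 0, 71) [-32  26] (86, 25, 123) [-33  32] (86, 50, 134) [18 32] (86, 75, 120) [-37  32] 
(98, -100, 29) [12 33] (98, -75, 42) [ 8 32] (98, -50, 101) [-3 33] (98, -25, 19) [25 27] (98, 0, 33) [-28  27] (98, 25, 35) [-28  32] (98, 50, 73) [24 33] (98, 75, 197) [-38  32] 
(110, -100, 5) [21 32] (110, -50, 36) [-15   8] (110, 75, 37) [-37  32] 
(122, -50, 68) [-11   8] (122, 50, 22) [2 7] 
(134, -50, 85) [-13   7] (134, 25, 25) [5 8] (134, 50, 25) [0 7] 
(146, -50, 79) [-12   7] (146, 25, 25) [3 7] (146, 50, 50) [-11   7] 
(158, -50, 72) [-14   7]
[... 1430 characters left out ...]
54) [-25 -19] (62, 25, 93) [-25 -18] (62, 50, 222) [-34  -4] (62, 75, 364) [-35   4] 
(74, -100, 26) [-36 -35] (74, -75, 21) [-36   0] (74, -50, 20) [-31 -23] (74, -25, 18) [-25 -24] (74, 0, 15) [-25 -24] (74, 25, 17) [-25  -5] (74, 50, 27) [-35  -7] (74, 75, 26) [-36 -35] 
(86, -100, 9) [-36 -35] (86, -75, 124) [-35  36] (86, -50, 141) [-35 -22] (86, -25, 83) [-30 -22] (86, 0, 82) [-30 -23] (86, 25, 200) [-35  -4] (86, 50, 174) [-35  -2] (86, 75, 11) [-36 -32] 
(98, -100, 9) [-36 -35] (98, -75, 10) [-35 -35] (98, -50, 12) [-36 -29] (98, -25, 5) [-29 -22] (98, 25, 15) [-36  -3] (98, 50, 13) [-35 -29] (98, 75, 17) [-36 -29] 
(110, 25, 6) [-5  0] 
(122, 25, 8) [-10   3] 
(134, 25, 7) [-10  -8]
```

```bash
python3 - <<'E'
from h import *
T=np.array([576.7,257.7,464.9]);yw=1.5833;c,s=np.cos(yw),np.sin(yw)
A=np.array([[c,s,0],[s,-c,0],[0,0,-1]])
for f in("scene1.npz","wrist1.npz"):
    p,w=cloud(f);X=(w.reshape(-1,3)*1000-T)@A.T
    for y in range(-100,100,10):
        q=X[(X[:,2]<130)&(abs(X[:,0])>16)&(abs(X[:,0])<42)&(X[:,1]>=y)&(X[:,1]<y+10)]
        if len(q)>4: print(f[:3],y,len(q),"zmax",np.percentile(q[:,2],99).round(),"xmax",np.percentile(q[q[:,2]>84][:,0],[1,99]).round() if (q[:,2]>84).sum()>3 else "")
    # finger extents
    q=X[(X[:,2]>125)&(X[:,2]<180)&(abs(X[:,0])<20)&(abs(X[:,1])<70)];print("fingers",np.percentile(q,[1,99],axis=0).round())
E
```

```text
sce -90 67 zmax 106.0 xmax [31. 33.]
sce -80 157 zmax 112.0 xmax [17. 33.]
sce -70 74 zmax 101.0 xmax [17. 31.]
sce -60 94 zmax 108.0 xmax [18. 32.]
sce -50 157 zmax 107.0 xmax [16. 33.]
sce -40 278 zmax 109.0 xmax [-13.  33.]
sce -30 198 zmax 99.0 xmax [21. 27.]
sce -20 275 zmax 100.0 xmax [21. 27.]
sce -10 421 zmax 99.0 xmax [17. 27.]
sce 0 547 zmax 99.0 xmax [-30.  27.]
sce 10 898 zmax 99.0 xmax [-33.  27.]
sce 20 1178 zmax 98.0 xmax [-33.  27.]
sce 30 1128 zmax 95.0 xmax [-33.  27.]
sce 40 370 zmax 106.0 xmax [-33.  33.]
sce 50 291 zmax 107.0 xmax [17. 33.]
sce 60 153 zmax 109.0 xmax [18. 33.]
sce 70 119 zmax 103.0 xmax [19. 29.]
sce 80 180 zmax 111.0 xmax [-37.  33.]
sce 90 383 zmax 112.0 xmax [-40.  33.]
fingers [[-14. -48. 126.]
 [  8.  58. 178.]]
wri -90 357 zmax 112.0 xmax [16. 37.]
wri -80 1243 zmax 112.0 xmax [16. 36.]
wri -70 2105 zmax 107.0 xmax [18. 36.]
wri -60 5663 zmax 106.0 xmax [18. 36.]
wri -50 7310 zmax 106.0 xmax [18. 36.]
wri -40 6893 zmax 107.0 xmax [16. 36.]
wri -30 4648 zmax 99.0 xmax [23. 31.]
wri -20 4797 zmax 99.0 xmax [21. 31.]
wri -10 5037 zmax 100.0 xmax [21. 31.]
wri 0 5025 zmax 99.0 xmax [21. 31.]
wri 10 4735 zmax 99.0 xmax [21. 31.]
wri 20 4740 zmax 99.0 xmax [21. 31.]
wri 30 7102 zmax 107.0 xmax [17. 37.]
wri 40 6984 zmax 106.0 xmax [21. 37.]
wri 50 5714 zmax 106.0 xmax [21. 37.]
wri 60 1507 zmax 107.0 xmax [21. 37.]
wri 70 1777 zmax 112.0 xmax [-21.  37.]
wri 80 81 zmax 113.0 xmax [26. 37.]
fingers [[-10. -51. 126.]
 [ 11.  50. 177.]]
```

```bash
python3 - <<'E'
from h import *
from cell import telemetry
print(telemetry.observe()["qpos"].round(3))
C=np.array([596.5,84]);
# left upper face at ~33 mm; end plate 95 ahead of TCP; start 30 mm off
to(596,84+33+95+30,465,0.018);to(596,84+33+95+30,180.5,0.018)
# heights of other things near: clearance behind (y 130..340 at x 555..640)
p,w=cloud("top0.npz");X=w.reshape(-1,3)*1000
k=(X[:,2]>15)&(X[:,0]>540)&(X[:,0]<655)&(X[:,1]>140)&(X[:,1]<480);print(X[k].min(0) if k.any() else "clear",X[k].max(0) if k.any() else "")
E
```

```text
[0.301 0.515 1.089 0.    1.539 0.287]
from [576.  258.7 464.2] 1.5848 row dx,dy,dz -16.9 19.7 -0.8 roll 1.5668 F [0.3 0.  0.1] t 1.25
from [576.  258.7 464.2] 1.5848 row dx,dy,dz -16.9 19.7 283.7 roll 1.5668 F [0.3 0.  0.1] t 1.25
[603.46130446 367.27449143  15.30544042] [654.93962307 450.39500246 115.26100743]
```

```bash
python3 -m crank '[[1,-5,5,0,0.12],[1,-10,10,0,0.24],[1,-17,20,0,0.36],[1,-17,20,0,0.48],[1,-17,20,0,0.6],[1,-17,20,0,0.72],[1,-17,20,30,0.84],[1,-17,20,60,0.96],[1,-17,20,90,1.08],[1,-17,20,120,1.2],[1,-17,20,150,1.32],[1,-17,20,180,1.44]]'
python3 -m crank '[[1,0,0,25,0.12],[1,0,0,50,0.12],[1,0,0,75,0.12],[1,0,0,90,0.12],[1,0,0,100,0.12],[1,0,0,100,0.12]]'
python3 -c "
from h import *
to(596,242,179.5,0.018)"
```

```text
time: 2.25
tool_pos: [0.5934, 0.2445, 0.2846]
tool_rot: [-3.141, 0.0, 0.143]
contact_force: [0.6, 0.9, -0.4]
opening: 0.0922
grip_force: 0.0
time: 2.75
tool_pos: [0.5933, 0.2441, 0.1836]
tool_rot: [3.141, 0.004, 0.029]
contact_force: [-0.2, 0.3, 1.5]
opening: 0.0916
grip_force: 0.0
from [593.3 244.1 183.6] 0.029 row dx,dy,dz 2.6 2.1 4.1 roll 0.011 F [-0.2  0.3  1.5] t 2.75
```

```bash
python3 -m crank '[[1,3,7,3,0.01],[1,3,14,3,0.01],[1,3,20,3,0.01],[1,3,22,3,0.01],[1,3,24,3,0.01],[1,3,26,3,0.01],[1,3,28,3,0.01],[1,3,30,3,0.01],[1,3,32,3,0.01]]'
python3 -m crank '[[1,0,1,0,0],[1,0,2,0,0],[1,0,3,0,0],[1,0,4,0,0]]'
python3 -m crank '[[1,0,1,0,0],[1,0,2,0,0],[1,0,3,0,0],[1,0,4,0,0]]'
```

```text
time: 3.5
tool_pos: [0.5988, 0.212, 0.1832]
tool_rot: [-3.14, -0.001, 0.018]
contact_force: [-0.3, 5.4, 1.6]
opening: 0.092
grip_force: 0.0
time: 3.83
tool_pos: [0.5988, 0.2078, 0.1829]
tool_rot: [-3.141, -0.001, 0.018]
contact_force: [-0.2, 4.1, 3.5]
opening: 0.0919
grip_force: 0.0
time: 4.17
tool_pos: [0.5988, 0.2034, 0.1827]
tool_rot: [-3.142, 0.0, 0.018]
contact_force: [-0.6, 3.5, 1.7]
opening: 0.0918
grip_force: 0.0
```

```bash
cat > look.py <<'E'
import sys
from h import *
from cell import vision,telemetry
k=sys.argv[1]
def meas(show=True):
    for n in("top","scene"):
        p,d=vision.read_camera(n);c=vision.get_calibration(n)
        cv2.imwrite(f"pics/{n}{k}.png",p[:,:,::-1]);np.savez(f"{n}{k}.npz",p=p,d=d,K=c["camera_matrix"],r=c["rvec"],t=c["tvec"])
    s=telemetry.observe();print(s["tool_pos"].round(4),s["tool_rot"][2].round(4),s["contact_force"].round(1),s["time"])
meas()
E
python3 look.py 2
python3 - <<'E'
import cv2,numpy as np
a=cv2.imread("pics/top2.png")[90:260,190:390];b=cv2.imread("pics/scene2.png")[60:300,160:440]
A=cv2.resize(a,(400,340),interpolation=2);B=cv2.resize(b,(400,343),interpolation=2)
o=np.zeros((343,800,3),np.uint8);o[:340,:400]=A;o[:,400:]=B;cv2.imwrite("pics/mix2.png",o)
E
```

```text
[0.5988 0.2033 0.1826] 0.0176 [0.2 3.5 2.5] 4.2667
```

View pics/mix2.png

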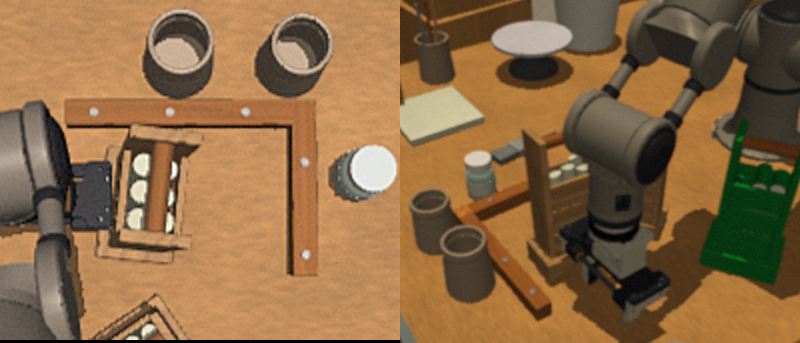

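The mix picture shows the crate top leaning right (handle at crop (160,185), base visible on its left at (105,250)). The gripper's body is touching the slats above the base, so this push rocks the crate. I'll back off slowly and let it settle.

```bash
python3 -m crank '[[1,0,-1.5,0,0],[1,0,-3,0,0],[1,0,-4.5,0,0],[1,0,-6,0,0],[1,0,-7.5,0,0],[1,0,-9,0,0],[1,0,-10.5,0,0],[1,0,-12,0,0],[1,0,-13.5,0,0],[1,0,-15,0,0],[1,0,-17,0,0],[1,0,-19,0,0]]'
python3 -m crank '[[1,0,-5,0,0],[1,0,-15,0,0],[1,0,-28,0,0],[1,0,-30,0,0]]'
cat > crate.py <<'E'
import sys
from h import *
k=sys.argv[1];cy=float(sys.argv[2])
for g in("top","scene"):
    p,w=cloud(f"{g}{k}.npz");X=w.reshape(-1,3)*1000
    b=(X[:,0]>490)&(X[:,0]<690)&(abs(X[:,1]-cy)<75)
    q=X[b&(X[:,2]>251)&(X[:,2]<275)]
    if len(q)<20: print(g,"few");continue
    c,s,a=rect(q/1000);a=(a+45)%90-45
    print(g,"rim c",c,s,"yaw deg",round(a,2),"zmax",q[:,2].max().round(),len(q))
    l=X[b&(abs(X[:,2]-40)<4)];th=np.radians(a);ct,st=np.cos(th),np.sin(th)
    d=l[:,:2]-c;print("   ledge x,y ext in crate axes",np.percentile(d@[ct,st],[1,99]).round(1),np.percentile(d@[-st,ct],[1,99]).round(1))
E
python3 look.py 3; python3 crate.py 0 84; python3 crate.py 3 80;python3 - <<'E'
from h import *
for f in("top0.npz","scene0.npz"):
    p,w=cloud(f);X=w.reshape(-1,3)*1000
    k=(X[:,2]>60)&(X[:,2]<115)&(X[:,0]>690)&(X[:,0]<800)&(X[:,1]>-130)&(X[:,1]<130);print(X[k].min(0))
E
```

```text
time: 5.27
tool_pos: [0.5985, 0.2226, 0.1828]
tool_rot: [3.142, -0.0, 0.018]
contact_force: [-0.6, 0.4, 0.3]
opening: 0.0917
grip_force: 0.0
time: 5.6
tool_pos: [0.5977, 0.2551, 0.1829]
tool_rot: [-3.141, -0.001, 0.019]
contact_force: [0.8, 0.1, 0.4]
opening: 0.0917
grip_force: 0.0
[0.5977 0.2539 0.1827] 0.0197 [0.5 0.3 0.4] 5.7
top rim c [595.8  84.4] [ 65.9 106.2] yaw deg -4.97 zmax 265.0 579
   ledge x,y ext in crate axes [-64.7  62.5] [-44.6  44.8]
scene rim c [598.   80.3] [ 69.1 108. ] yaw deg -4.74 zmax 262.0 308
   ledge x,y ext in crate axes [-62.8  64.3] [-40.7  46.5]
top rim c [595.8  84.5] [ 66.1 106.3] yaw deg -5.04 zmax 264.0 576
   ledge x,y ext in crate axes [-64.8  62.2] [-44.7  44.6]
scene rim c [597.6  82.2] [ 69.6 107.6] yaw deg -6.39 zmax 262.0 215
   ledge x,y ext in crate axes [ 5.1 65.1] [-42.1  44.9]
[ 732.71802792 -129.83032311   60.06543327]
[ 738.89998811 -129.95899225   60.01611922]
```

The crate is back exactly where it stood, at (596, 84) with yaw -0.087. It tipped without sliding, so I'll walk it instead. Pushing the near and far ends in turn needs far less force.

```bash
python3 -m crank '[[1,-12,14,0,-0.12],[1,-12,14,0,-0.24],[1,-12,14,0,-0.36],[1,-12,14,0,-0.48],[1,-12,14,0,-0.6],[1,-12,14,0,-0.72],[1,-12,14,0,-0.84],[1,-12,14,0,-0.96],[1,-12,14,0,-1.08],[1,-12,14,0,-1.2],[1,-12,14,0,-1.32],[1,-12,14,0,-1.44]]'
python3 -m crank '[[1,0,0,0,-0.12],[1,0,0,0,-0.24],[1,0,0,0,-0.36],[1,0,0,0,-0.48],[1,0,0,2,-0.51],[1,0,0,3,-0.51]]'
python3 -c "
from h import *
to(585,190,179.5,1.971);to(585,140,179.5,1.971)"
```

```text
time: 6.7
tool_pos: [0.5862, 0.2381, 0.1827]
tool_rot: [-3.142, 0.0, 1.464]
contact_force: [-0.7, -0.2, 0.1]
opening: 0.0916
grip_force: 0.0
time: 7.2
tool_pos: [0.5862, 0.2381, 0.1796]
tool_rot: [-3.141, 0.0, 1.969]
contact_force: [0.5, 0.0, 0.2]
opening: 0.0918
grip_force: 0.0
from [586.2 238.1 179.6] 1.9688 row dx,dy,dz -43.9 -19.7 0.1 roll -0.0022 F [0.5 0.  0.2] t 7.2
from [586.2 238.1 179.6] 1.9688 row dx,dy,dz -90.0 -39.1 0.1 roll -0.0022 F [0.5 0.  0.2] t 7.2
```

```bash
python3 -m crank '[[1,-15,-7,0,0],[1,-30,-14,0,0],[1,-44,-20,0,0],[1,-47,-21,0,0],[1,-49,-22,0,0],[1,-51,-23,0,0],[1,-53,-24,0,0],[1,-55,-25,0,0],[1,-57,-26,0,0],[1,-59,-26.5,0,0],[1,-61,-27,0,0],[1,-63,-28,0,0]]'
python3 look.py 4; python3 crate.py 4 80
```

```text
time: 8.2
tool_pos: [0.5842, 0.1701, 0.1797]
tool_rot: [-3.141, -0.001, 1.968]
contact_force: [-2.5, 5.5, 2.0]
opening: 0.0917
grip_force: 2.7
[0.5843 0.1697 0.1796] 1.9674 [-3.   4.1  1.2] 8.3
top rim c [596.6  80.9] [ 65.8 106. ] yaw deg -2.62 zmax 263.0 548
   ledge x,y ext in crate axes [-64.3  62.4] [-44.7  32.6]
scene rim c [630.2  97.7] [107.7  46.2] yaw deg -3.36 zmax 273.0 161
   ledge x,y ext in crate axes [-90.5  34.8] [-63.4  46.8]
```

```bash
python3 -m crank '[[1,-2.5,-1,0,0],[1,-5,-2,0,0],[1,-7.5,-3,0,0],[1,-10,-4,0,0],[1,-12.5,-5.2,0,0],[1,-15,-6.2,0,0],[1,-17.5,-7.2,0,0],[1,-20,-8.4,0,0],[1,-22.5,-9.4,0,0],[1,-25,-10.5,0,0],[1,-27,-11.3,0,0],[1,-27,-11.3,0,0]]'
python3 look.py 5; python3 crate.py 5 75
```

```text
time: 9.3
tool_pos: [0.5844, 0.1401, 0.1796]
tool_rot: [-3.141, -0.001, 1.968]
contact_force: [-3.7, 2.1, 0.3]
opening: 0.0917
grip_force: 1.7
[0.5845 0.1402 0.1796] 1.9678 [-4.1  1.3  0.9] 9.4
top rim c [603.6  61.8] [106.2  64.2] yaw deg 9.89 zmax 264.0 480
   ledge x,y ext in crate axes [-64.5  61. ] [-43.8  26.8]
scene rim c [627.1  90.4] [ 53.6 119.3] yaw deg 9.74 zmax 275.0 240
   ledge x,y ext in crate axes [-79.1  38.5] [-69.6  44.8]
```

```bash
python3 -m crank '[[1,12,5,0,0],[1,26,14,0,0.05],[1,33,26,0,0.17],[1,33,27,0,0.29],[1,33,27,0,0.41],[1,30,26,0,0.53],[1,27,25,0,0.65],[1,26.5,24.7,0,0.745],[1,26.5,24.7,0,0.747],[1,26.5,24.7,0,0.747]]'
python3 -m crank '[[1,-3,1,0,0],[1,-6,2,0,0],[1,-9,3,0,0],[1,-12,4,0,0],[1,-15,5,0,0],[1,-18,6,0,0],[1,-21,7,0,0],[1,-24,8,0,0],[1,-27,9,0,0],[1,-29,10,0,0],[1,-31,11,0,0],[1,-33,12,0,0]]'
python3 look.py 6; python3 crate.py 6 65
```

```text
time: 10.23
tool_pos: [0.5976, 0.1746, 0.1798]
tool_rot: [3.14, -0.0, 1.224]
contact_force: [-0.1, -0.7, 0.1]
opening: 0.0919
grip_force: 0.0
time: 11.23
tool_pos: [0.5972, 0.1389, 0.1798]
tool_rot: [-3.141, -0.0, 1.221]
contact_force: [1.7, 4.0, -1.3]
opening: 0.0921
grip_force: 2.1
[0.5972 0.1386 0.1798] 1.2204 [1.7 0.8 0.4] 11.3333
top rim c [598.4  47.2] [105.9  63.3] yaw deg 1.87 zmax 265.0 555
   ledge x,y ext in crate axes [-64.2  59.7] [-44.2  25.9]
scene rim c [630.1  75.7] [ 44.3 127.6] yaw deg 2.52 zmax 275.0 194
   ledge x,y ext in crate axes [-43.4  34.4] [-73.   53.2]
```

```bash
python3 -m crank '[[1,-2.5,0.9,0,0],[1,-5,1.8,0,0],[1,-7.5,2.7,0,0],[1,-10,3.6,0,0],[1,-12.5,4.6,0,0],[1,-15,5.5,0,0],[1,-17.5,6.4,0,0],[1,-20,7.3,0,0],[1,-22.5,8.2,0,0],[1,-25,9.1,0,0],[1,-26,9.5,0,0]]'
python3 look.py 7; python3 crate.py 7 45
```

```text
time: 12.25
tool_pos: [0.5973, 0.1109, 0.1797]
tool_rot: [3.142, 0.0, 1.221]
contact_force: [1.3, 3.3, 0.1]
opening: 0.0918
grip_force: 2.0
[0.5972 0.1109 0.1797] 1.2204 [2.4 0.3 0.1] 12.35
top rim c [595.9  50.9] [106.3 105.8] yaw deg -10.41 zmax 273.0 445
   ledge x,y ext in crate axes [-64.5  61. ] [-64.8  24.4]
scene rim c [630.7  54.9] [128.7  43.5] yaw deg -10.24 zmax 275.0 184
   ledge x,y ext in crate axes [-84.8  34. ] [-76.7  49.8]
```

```bash
python3 -m crank '[[1,14,-5,0,0],[1,28,-14,0,-0.05],[1,34,-22,0,-0.17],[1,34,-22,0,-0.29],[1,34,-22,0,-0.41],[1,30,-22,0,-0.53],[1,27,-22,0,-0.65],[1,25,-22,0,-0.75],[1,25,-22,0,-0.75]]'
python3 -m crank '[[1,-3,-1.2,0,0],[1,-6,-2.4,0,0],[1,-9,-3.6,0,0],[1,-12,-4.8,0,0],[1,-15,-6,0,0],[1,-17.5,-7.2,0,0],[1,-20,-8.3,0,0],[1,-22.5,-9.4,0,0],[1,-25,-10.5,0,0],[1,-27.5,-11.5,0,0],[1,-30,-12.6,0,0],[1,-32,-13.5,0,0]]'
python3 look.py 8; python3 crate.py 8 5
python3 -m crank '[[1,-2.5,-1,0,0],[1,-5,-2,0,0],[1,-7.5,-3,0,0],[1,-10,-4,0,0],[1,-12.5,-5.2,0,0],[1,-15,-6.2,0,0],[1,-17.5,-7.2,0,0],[1,-19,-8,0,0]]'
python3 look.py 9; python3 crate.py 9 -10
```

```text
time: 13.1
tool_pos: [0.5845, 0.1428, 0.1793]
tool_rot: [-3.14, -0.001, 1.974]
contact_force: [-0.4, -0.1, -0.1]
opening: 0.0919
grip_force: 0.0
time: 14.1
tool_pos: [0.5846, 0.1078, 0.1796]
tool_rot: [-3.14, -0.002, 1.97]
contact_force: [-3.2, 4.5, 1.1]
opening: 0.0919
grip_force: 2.7
[0.5846 0.1076 0.1796] 1.9697 [-4.2  2.8  0.7] 14.2
top rim c [595.8  17.1] [ 64. 107.] yaw deg -1.13 zmax 264.0 525
   ledge x,y ext in crate axes [-64.8 -50.6] [-40.6  15.6]
scene rim c [641.1  17.5] [55.1 58.4] yaw deg -44.66 zmax 262.0 146
   ledge x,y ext in crate axes [-80.7  43.9] [-27.7  42.1]
time: 14.87
tool_pos: [0.5849, 0.0871, 0.1796]
tool_rot: [-3.141, -0.001, 1.97]
contact_force: [-1.8, 4.4, 1.3]
opening: 0.0915
grip_force: 2.5
[0.5849 0.0869 0.1796] 1.9702 [-3.6  1.9  0.8] 14.9667
top rim c [601.2   5.3] [106.4  65.7] yaw deg 5.49 zmax 264.0 495
   ledge x,y ext in crate axes [-64.5 -50.8] [-43.8   6.1]
scene rim c [633.5  15.5] [58.6 76.1] yaw deg -24.35 zmax 262.0 151
   ledge x,y ext in crate axes [-97.   52.2] [-34.1  37.7]
```

```bash
python3 -m crank '[[1,-2.5,-1,0,0],[1,-5,-2,0,0],[1,-7.5,-3,0,0],[1,-10,-4,0,0],[1,-12.5,-5.2,0,0],[1,-13,-5.4,0,0]]'
python3 -m crank '[[1,12,5,0,0],[1,26,14,0,0.05],[1,34,26,0,0.17],[1,34,27,0,0.29],[1,34,27,0,0.41],[1,31,26,0,0.53],[1,28,25,0,0.65],[1,27.5,25,0,0.745],[1,27.5,25,0,0.747],[1,27.5,25,0,0.747]]'
python3 look.py 10; python3 crate.py 10 -20
python3 -m crank '[[1,-3,1,0,0],[1,-6,2,0,0],[1,-9,3,0,0],[1,-12,4,0,0],[1,-15,5,0,0],[1,-18,6,0,0],[1,-21,7,0,0],[1,-24,8,0,0],[1,-27,9,0,0],[1,-29,10,0,0],[1,-31,11,0,0],[1,-33,12,0,0]]'
python3 look.py 11; python3 crate.py 11 -35
```

```text
time: 15.47
tool_pos: [0.5851, 0.0728, 0.1796]
tool_rot: [-3.141, -0.0, 1.97]
contact_force: [-3.5, 3.6, 1.1]
opening: 0.0917
grip_force: 2.4
time: 16.3
tool_pos: [0.598, 0.1085, 0.1799]
tool_rot: [3.14, -0.0, 1.227]
contact_force: [-0.2, 0.3, -0.4]
opening: 0.0915
grip_force: 0.0
[0.5978 0.1084 0.1798] 1.2269 [-0.1  0.4  0.4] 16.4
top rim c [604.2  -2.6] [106.2  65.5] yaw deg 12.36 zmax 264.0 577
   ledge x,y ext in crate axes [-64.8   1.5] [-43.2  44.3]
scene rim c [641.5   2.1] [35.  69.1] yaw deg 12.1 zmax 262.0 158
   ledge x,y ext in crate axes [-53.   29.4] [-44.  44.]
time: 17.4
tool_pos: [0.5976, 0.0727, 0.1798]
tool_rot: [-3.141, -0.0, 1.224]
contact_force: [2.9, 3.8, 0.1]
opening: 0.092
grip_force: 2.1
[0.5977 0.0725 0.1798] 1.2234 [ 2.3  1.8 -0.7] 17.5
top rim c [598.8 -23. ] [106.2  58.2] yaw deg 3.07 zmax 263.0 505
   ledge x,y ext in crate axes [-64.1 -26.1] [-41.   48.2]
scene rim c [642.8 -14.6] [54.9 57.7] yaw deg -33.86 zmax 262.0 143
   ledge x,y ext in crate axes [-57.7  44.2] [-32.7  18.8]
```

```bash
python3 -m crank '[[1,-2.5,0.9,0,0],[1,-5,1.8,0,0],[1,-7.5,2.7,0,0],[1,-10,3.6,0,0],[1,-12.5,4.6,0,0],[1,-15,5.5,0,0],[1,-17.5,6.4,0,0],[1,-20,7.3,0,0],[1,-22.5,8.2,0,0],[1,-25,9.1,0,0],[1,-26,9.5,0,0]]'
python3 -m crank '[[1,14,-5,0,0],[1,28,-14,0,-0.05],[1,34,-22,0,-0.17],[1,34,-22,0,-0.29],[1,34,-22,0,-0.41],[1,30,-22,0,-0.53],[1,27,-22,0,-0.65],[1,25,-22,0,-0.75],[1,25,-22,0,-0.75]]'
python3 look.py 12; python3 crate.py 12 -50
```

```text
time: 18.42
tool_pos: [0.5978, 0.0447, 0.1797]
tool_rot: [3.142, -0.0, 1.224]
contact_force: [2.9, 4.0, -0.8]
opening: 0.0921
grip_force: 2.0
time: 19.17
tool_pos: [0.585, 0.0765, 0.1794]
tool_rot: [-3.14, -0.001, 1.977]
contact_force: [0.1, -0.1, 0.1]
opening: 0.0919
grip_force: 0.0
[0.5853 0.0767 0.1795] 1.9703 [0.6 0.2 1. ] 19.2667
top rim c [592.6 -36.1] [ 65.4 106.4] yaw deg -7.94 zmax 265.0 589
   ledge x,y ext in crate axes [-64.9  64. ] [-61.   33.6]
scene rim c [628.5 -44.3] [71.8 37.2] yaw deg -7.99 zmax 262.0 118
   ledge x,y ext in crate axes [-51.7  30.3] [-40.5  45.5]
```

```bash
python3 -m crank '[[1,-4,-1.6,0,0],[1,-8,-3.2,0,0],[1,-12,-4.8,0,0],[1,-14.5,-6,0,0],[1,-17,-7,0,0],[1,-19.5,-8,0,0],[1,-22,-9,0,0],[1,-24.5,-10,0,0],[1,-27,-11.2,0,0],[1,-29.5,-12.2,0,0],[1,-32,-13.3,0,0],[1,-32,-13.3,0,0]]'
python3 look.py 13; python3 crate.py 13 -50
```

```text
time: 20.27
tool_pos: [0.5853, 0.0416, 0.1796]
tool_rot: [-3.14, -0.002, 1.973]
contact_force: [-4.0, 2.3, 1.5]
opening: 0.0918
grip_force: 2.0
[0.5853 0.0416 0.1795] 1.973 [-5.6  3.7  1.8] 20.3667
top rim c [596.  -46.8] [ 65.8 105.8] yaw deg -1.72 zmax 264.0 498
   ledge x,y ext in crate axes [-65.3 -50.8] [-51.7  23.3]
scene rim c [636.3 -30.9] [92.4 62.9] yaw deg -21.65 zmax 272.0 126
   ledge x,y ext in crate axes [-110.9   44.1] [-53.9  29.3]
```

```bash
python3 -m crank '[[1,-1.5,-0.6,0,0],[1,-3,-1.2,0,0],[1,-4.5,-1.9,0,0],[1,-5.5,-2.3,0,0],[1,-5.5,-2.3,0,0]]'
python3 look.py 14; python3 crate.py 14 -50
```

```text
time: 20.78
tool_pos: [0.5855, 0.0358, 0.1796]
tool_rot: [-3.141, -0.001, 1.973]
contact_force: [-3.2, 3.7, 1.6]
opening: 0.0916
grip_force: 2.3
[0.5855 0.0358 0.1796] 1.9733 [-4.3  3.   1.8] 20.8833
top rim c [597.7 -51. ] [104.   65.5] yaw deg 0.96 zmax 264.0 469
   ledge x,y ext in crate axes [-63.7 -52. ] [-43.4  24.8]
scene rim c [636.5 -32.4] [97.7 65.5] yaw deg -20.75 zmax 273.0 137
   ledge x,y ext in crate axes [-122.7   46.5] [-52.4  28.2]
```

```bash
python3 -m crank '[[1,14,6,0,0],[1,28,12,0,0],[1,28,12,-40,0],[1,28,12,-80,0],[1,28,12,-120,0],[1,28,12,-160,0],[1,28,12,-200,0],[1,28,12,-240,0],[1,28,12,-280,0],[1,28,12,-280,0]]'
python3 -m crank '[[1,-10,-35,0,0.08],[1,-20,-70,0,0.16],[1,-30,-105,0,0.24],[1,-40,-140,0,0.32],[1,-43,-175,0,0.385],[1,-43,-198,0,0.385],[1,-43,-198,0,0.385]]'
python3 look.py 15; python3 crate.py 15 -50; python3 -c "
from h import *
to(420,-52,462,1.588);to(420,-52,180,1.588)"
```

```text
time: 21.72
tool_pos: [0.5864, 0.0657, 0.4692]
tool_rot: [3.126, 0.007, 1.974]
contact_force: [0.5, 0.3, 0.9]
opening: 0.0918
grip_force: 0.0
time: 22.3
tool_pos: [0.4178, -0.0526, 0.46]
tool_rot: [-3.142, 0.002, 1.586]
contact_force: [0.4, 0.3, 0.4]
opening: 0.0918
grip_force: 0.0
[ 0.4205 -0.0517  0.4602] 1.5874 [-0.   0.7 -0.4] 22.4
top rim c [597.7 -51.1] [104.  66.] yaw deg 1.08 zmax 264.0 551
   ledge x,y ext in crate axes [-63.7  63.4] [-42.5  43.9]
scene rim c [599.5 -53.8] [107.4  67.5] yaw deg 1.19 zmax 263.0 258
   ledge x,y ext in crate axes [-61.9  64.7] [-42.5  45.3]
from [420.5 -51.7 460.2] 1.5874 row dx,dy,dz -0.3 -0.5 -1.8 roll -0.0006 F [-0.   0.7 -0.4] t 22.4
from [420.5 -51.7 460.2] 1.5874 row dx,dy,dz -0.3 -0.5 280.2 roll -0.0006 F [-0.   0.7 -0.4] t 22.4
```

```bash
python3 -m crank '[[1,0,0,40,0],[1,0,0,80,0],[1,0,0,120,0],[1,0,0,160,0],[1,0,0,200,0],[1,0,0,240,0],[1,0,0,270,0],[1,0,0,280,0],[1,0,10,280,0],[1,0,20,280,0],[1,0,26,280,0],[1,0,26,280,0]]'
python3 -m crank '[[1,0,2,0,0],[1,0,4,0,0],[1,0,6,0,0],[1,0,8,0,0],[1,0,10,0,0],[1,0,12,0,0],[1,0,14,0,0]]'
python3 look.py 16; python3 crate.py 16 -50
```

```text
time: 23.4
tool_pos: [0.4487, -0.0506, 0.1794]
tool_rot: [3.139, 0.001, 1.59]
contact_force: [0.5, -0.2, 0.0]
opening: 0.0914
grip_force: 0.0
time: 23.98
tool_pos: [0.4593, -0.0501, 0.1792]
tool_rot: [-3.137, -0.001, 1.589]
contact_force: [-7.5, 0.3, 3.8]
opening: 0.0913
grip_force: 0.0
[ 0.4597 -0.0501  0.1792] 1.5891 [-4.4  0.1 -0.1] 24.0833
top rim c [606.7 -50.9] [104.   65.7] yaw deg 0.95 zmax 264.0 574
   ledge x,y ext in crate axes [-61.4  63.6] [29.2 43.7]
scene rim c [577.2 -54.1] [172.4  67. ] yaw deg 1.86 zmax 275.0 352
   ledge x,y ext in crate axes [-61.8  96.8] [-43.2  44. ]
```

```bash
python3 -m crank '[[1,0,1.5,0,0],[1,0,3,0,0],[1,0,4.5,0,0],[1,0,6,0,0],[1,0,7.5,0,0],[1,0,9,0,0],[1,0,10.5,0,0],[1,0,12,0,0],[1,0,12,0,0]]'
python3 look.py 17; python3 crate.py 17 -50
```

```text
time: 24.83
tool_pos: [0.4717, -0.05, 0.1792]
tool_rot: [-3.138, -0.001, 1.589]
contact_force: [-4.8, -0.2, -0.4]
opening: 0.092
grip_force: 0.0
[ 0.4716 -0.05    0.1791] 1.5889 [-4.3 -0.2 -0.3] 24.9333
top rim c [619.1 -50.8] [105.6  65.6] yaw deg 1.09 zmax 264.0 567
   ledge x,y ext in crate axes [-62.2  63.6] [28.4 43.9]
scene rim c [582.5 -52.1] [ 67.3 184.8] yaw deg -0.86 zmax 275.0 389
   ledge x,y ext in crate axes [-55.6 103.5] [-41.4  45. ]
```

```bash
python3 -m crank '[[1,0,1.5,0,0],[1,0,3,0,0],[1,0,4.5,0,0],[1,0,6,0,0],[1,0,6.5,0,0]]'
python3 -m crank '[[1,0,0.5,0,0],[1,0,1,0,0]]'
python3 -m crank '[[1,0,0.5,0,0],[1,0,1,0,0]]'
```

```text
time: 25.35
tool_pos: [0.478, -0.0499, 0.1792]
tool_rot: [-3.138, -0.001, 1.589]
contact_force: [-6.4, 0.1, 2.5]
opening: 0.0916
grip_force: 0.0
time: 25.52
tool_pos: [0.4789, -0.0498, 0.1791]
tool_rot: [-3.137, -0.001, 1.589]
contact_force: [-6.7, 0.1, 2.3]
opening: 0.0923
grip_force: 0.0
time: 25.68
tool_pos: [0.4799, -0.0498, 0.1791]
tool_rot: [-3.137, -0.001, 1.589]
contact_force: [-6.6, 0.9, 2.8]
opening: 0.092
grip_force: 0.0
```

```bash
python3 look.py 18; python3 crate.py 18 -50
```

```text
[ 0.4799 -0.0498  0.1791] 1.5889 [-6.4 -0.3  1.6] 25.7833
top rim c [627.  -50.6] [105.   65.8] yaw deg 0.66 zmax 264.0 578
   ledge x,y ext in crate axes [-62.7  62.3] [29.5 43.6]
scene rim c [586.7 -52.1] [ 71.5 193.6] yaw deg -0.82 zmax 275.0 409
   ledge x,y ext in crate axes [-51.1 103.1] [-39.8  45.3]
```

```bash
python3 -m crank '[[1,0,0.4,0,0],[1,0,0.7,0,0],[1,0,0.7,0,0]]'
python3 -m crank '[[1,0,0.4,0,0],[1,0,0.7,0,0],[1,0,0.7,0,0]]'
python3 look.py 19; python3 crate.py 19 -50
```

```text
time: 26.03
tool_pos: [0.4806, -0.0498, 0.1791]
tool_rot: [-3.137, -0.001, 1.589]
contact_force: [-5.8, -0.6, 1.6]
opening: 0.0917
grip_force: 0.0
time: 26.28
tool_pos: [0.4813, -0.0498, 0.1791]
tool_rot: [-3.137, -0.001, 1.589]
contact_force: [-6.8, -0.2, 1.0]
opening: 0.0918
grip_force: 0.0
[ 0.4813 -0.0498  0.1791] 1.5889 [-7.  -0.3  2. ] 26.3833
top rim c [628.4 -50.8] [104.3  66.1] yaw deg 0.97 zmax 264.0 572
   ledge x,y ext in crate axes [-62.3  61.1] [31.8 43.9]
scene rim c [587.4 -49.1] [ 80.9 199.7] yaw deg -6.31 zmax 275.0 411
   ledge x,y ext in crate axes [-52.5 104.3] [-32.   50.2]
```

```bash
python3 -m crank '[[1,0,-1.5,0,0],[1,0,-4,0,0],[1,0,-8,0,0],[1,0,-14,0,0],[1,0,-20,0,0],[1,0,-20,0,0]]' >/dev/null
python3 look.py 20; python3 crate.py 20 -50
python3 - <<'E'
import cv2,numpy as np
a=cv2.imread("pics/top20.png")[130:240,285:385];b=cv2.imread("pics/scene20.png")[130:280,150:310]
A=cv2.resize(a,(390,429),interpolation=2);B=cv2.resize(b,(410,384),interpolation=2)
o=np.zeros((429,800,3),np.uint8);o[:,:390]=A;o[:384,390:]=B;cv2.imwrite("pics/mix20.png",o)
E
```

```text
[ 0.4624 -0.0505  0.1798] 1.5886 [0.6 0.1 0.3] 26.9833
top rim c [628.6 -50.9] [104.6  66.3] yaw deg 0.97 zmax 264.0 568
   ledge x,y ext in crate axes [-64.1  60.7] [-43.   44.1]
scene rim c [587.1 -53.3] [ 68.  194.1] yaw deg -0.13 zmax 275.0 366
   ledge x,y ext in crate axes [-71.2 102.4] [-40.7  45.6]
```

View pics/mix20.png

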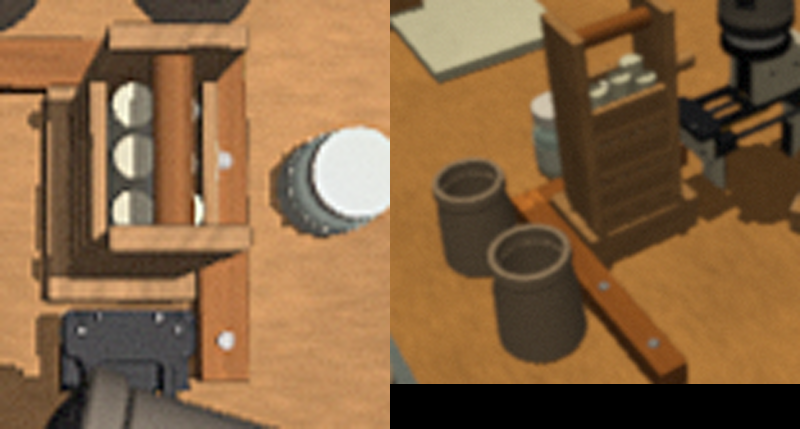

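The top crop shows the crate's base at the near end with a hairline line to the right batten at about (197,285). In the scene crop the base sits at the long batten at about (560,210). It kept sliding on the last steps, so I'll push x until the force rises clearly.

```bash
python3 -m crank '[[1,0,8,0,0],[1,0,14,0,0],[1,0,17,0,0],[1,0,18.5,0,0],[1,0,19.5,0,0],[1,0,20.3,0,0],[1,0,20.7,0,0],[1,0,20.7,0,0]]'
python3 -m crank '[[1,0,0.4,0,0],[1,0,0.7,0,0],[1,0,0.7,0,0]]'
python3 look.py 21; python3 crate.py 21 -50
```

```text
time: 27.65
tool_pos: [0.4823, -0.0498, 0.1793]
tool_rot: [-3.138, -0.001, 1.589]
contact_force: [-7.5, -0.3, 1.7]
opening: 0.0917
grip_force: 0.0
time: 27.9
tool_pos: [0.4825, -0.0498, 0.1792]
tool_rot: [-3.136, -0.001, 1.589]
contact_force: [-9.5, -1.1, 3.2]
opening: 0.0916
grip_force: 0.0
[ 0.4825 -0.0498  0.1792] 1.5888 [-9.9 -0.9  3.6] 28.0
top rim c [629.8 -50.5] [105.8  65.8] yaw deg 0.85 zmax 264.0 588
   ledge x,y ext in crate axes [-63.1  59.5] [-41.8  43.6]
scene rim c [587.9 -48.3] [ 77.3 201. ] yaw deg -5.97 zmax 275.0 422
   ledge x,y ext in crate axes [-50.9 103.4] [-31.6  49.1]
```

Seated in x: about 10 N with almost no further travel. Next I'll seat it in y by pushing the near end and then the far end of the left side.

```bash
python3 -m crank '[[1,0,-3,0,0],[1,0,-20,0,0],[1,0,-40,0,0],[1,0,-50,-40,0],[1,0,-50,-80,0],[1,0,-50,-120,0],[1,0,-50,-160,0],[1,0,-50,-200,0],[1,0,-50,-240,0],[1,0,-50,-280,0.1],[1,35,-40,-285,0.22],[1,70,-20,-285,0.34]]' >/dev/null
python3 -m crank '[[1,35,35,0,0.12],[1,70,70,0,0.24],[1,85,105,0,0.36],[1,90,110,0,0.48],[1,90,110,0,0.6],[1,90,110,0,0.72],[1,90,110,0,0.84],[1,90,110,0,0.96],[1,90,110,0,1.08],[1,90,110,0,1.18],[1,90,110,0,1.18]]'
python3 look.py 22; python3 crate.py 22 -50; python3 -c "
from h import *
to(565,95,179.5,0.07)"
```

```text
time: 29.92
tool_pos: [0.5909, 0.066, 0.4645]
tool_rot: [-3.142, -0.0, 0.091]
contact_force: [-0.9, 0.3, 1.1]
opening: 0.0919
grip_force: 0.0
[0.5908 0.066  0.4646] 0.0975 [-0.8 -0.2  0.4] 30.0167
top rim c [629.8 -67.1] [106.   32.2] yaw deg 0.12 zmax 264.0 187
   ledge x,y ext in crate axes [-63.6 -46.3] [-27.7  59.6]
scene rim c [631.6 -52.7] [107.3  67.1] yaw deg 0.88 zmax 262.0 254
   ledge x,y ext in crate axes [-62.3  57.9] [-41.4  44.8]
from [590.8  66.  464.6] 0.0975 row dx,dy,dz -22.8 -31.4 285.1 roll 0.0275 F [-0.8 -0.2  0.4] t 30.02
```

```bash
python3 -m crank '[[1,-20,-30,0,0.027],[1,-23,-31,40,0.027],[1,-23,-31,80,0.027],[1,-23,-31,120,0.027],[1,-23,-31,160,0.027],[1,-23,-31,200,0.027],[1,-23,-31,240,0.027],[1,-23,-31,275,0.027],[1,-23,-31,285,0.027],[1,-23,-23,285,0.027],[1,-23,-16,285,0.027],[1,-23,-16,285,0.027]]'
python3 -m crank '[[1,0,1,0,0],[1,0,2,0,0],[1,0,3,0,0],[1,0,3,0,0]]'
python3 -m crank '[[1,0,0.5,0,0],[1,0,1,0,0],[1,0,1,0,0]]'
```

```text
time: 31.02
tool_pos: [0.5668, 0.0788, 0.1802]
tool_rot: [3.141, -0.001, 0.068]
contact_force: [0.4, -0.4, 0.3]
opening: 0.0916
grip_force: 0.0
time: 31.35
tool_pos: [0.5665, 0.0767, 0.1798]
tool_rot: [-3.142, -0.0, 0.067]
contact_force: [-0.6, 0.1, -0.3]
opening: 0.0917
grip_force: 0.0
time: 31.6
tool_pos: [0.5665, 0.0758, 0.1797]
tool_rot: [-3.142, -0.0, 0.067]
contact_force: [0.7, -0.2, 0.4]
opening: 0.092
grip_force: 0.0
```

```bash
for i in 1 2 3; do python3 -m crank '[[1,0,0.5,0,0],[1,0,1,0,0],[1,0,1,0,0]]' | grep -E "pos|force: \["; done
```

```text
tool_pos: [0.5666, 0.0747, 0.1797]
contact_force: [-0.1, 0.5, -0.2]
tool_pos: [0.5666, 0.0741, 0.1797]
contact_force: [-1.1, 3.1, 0.3]
tool_pos: [0.5667, 0.073, 0.1797]
contact_force: [-1.7, 3.3, -0.4]
```

```bash
for i in 1 2; do python3 -m crank '[[1,0,0.4,0,0],[1,0,0.7,0,0],[1,0,0.7,0,0]]' | grep -E "pos|force: \["; done
```

```text
tool_pos: [0.5666, 0.0721, 0.1796]
contact_force: [-1.4, 5.1, 1.6]
tool_pos: [0.5667, 0.0713, 0.1796]
contact_force: [-1.9, 3.5, 0.0]
```

```bash
python3 look.py 23; python3 crate.py 23 -50; python3 -m crank '[[1,0,0.4,0,0],[1,0,0.8,0,0],[1,0,0.8,0,0]]' | grep -E "pos|force: \["
```

```text
[0.5668 0.0713 0.1795] 0.0668 [-2.2  3.2  0.4] 32.95
top rim c [629.5 -54.7] [106.1  65.7] yaw deg 1.87 zmax 265.0 617
   ledge x,y ext in crate axes [-65.   60.6] [-40.8  46.9]
scene rim c [631.2 -56.3] [107.7  66.7] yaw deg 2.96 zmax 263.0 274
   ledge x,y ext in crate axes [-52.9  59.8] [-41.7  82.3]
tool_pos: [0.5669, 0.0705, 0.1796]
contact_force: [-2.0, 3.3, 0.3]
```

```bash
python3 -m crank '[[1,0,-8,0,0],[1,30,-16,0,0.05],[1,65,-14,0,0.1],[1,98,-11,0,0.1],[1,98,-11,0,0.1],[1,98,-10,0,0.1]]' | grep -E "pos|force: \["
python3 look.py 24;python3 crate.py 24 -55
python3 -m crank '[[1,0,2,0,0],[1,0,4,0,0],[1,0,6,0,0],[1,0,7,0,0],[1,0,7,0,0]]' | grep -E "pos|force: \["
```

```text
tool_pos: [0.6651, 0.0871, 0.1793]
contact_force: [-0.9, -0.7, -0.8]
[0.6633 0.087  0.1791] -0.0329 [ 0.3 -0.6  0.3] 33.8
top rim c [629.1 -52.1] [106.5  66. ] yaw deg 2.71 zmax 264.0 576
   ledge x,y ext in crate axes [-64.8  59.2] [-42.2  44.9]
scene rim c [681.2 -54. ] [68.1 12.3] yaw deg -3.99 zmax 262.0 85
   ledge x,y ext in crate axes [ 0.6 10.9] [-39.9  46.2]
tool_pos: [0.6636, 0.0797, 0.1799]
contact_force: [0.3, -0.2, 0.1]
```

```bash
for i in 1 2 3 4; do python3 -m crank '[[1,0,0.6,0,0],[1,0,1.2,0,0]]' | grep -E "pos|force: \["; done; python3 look.py 25;python3 crate.py 25 -55
```

```text
tool_pos: [0.6637, 0.0789, 0.1798]
contact_force: [-0.3, 0.2, -0.0]
tool_pos: [0.6637, 0.0777, 0.1796]
contact_force: [-0.2, -0.3, -0.1]
tool_pos: [0.6637, 0.0768, 0.1797]
contact_force: [0.7, 3.4, 0.9]
tool_pos: [0.6637, 0.0758, 0.1798]
contact_force: [2.0, 4.2, -0.3]
[0.6638 0.0756 0.1799] -0.0325 [0.3 5.6 1.4] 34.9833
top rim c [628.7 -52.6] [105.7  66.1] yaw deg 2.5 zmax 265.0 550
   ledge x,y ext in crate axes [-64.7   1.5] [-42.3  38.2]
scene rim c [679.7 -54.4] [65.6 11.9] yaw deg -0.5 zmax 262.0 93
   ledge x,y ext in crate axes [-45.7  10.2] [-42.3  45. ]
```

```bash
for i in 1 2 3; do python3 -m crank '[[1,0,0.6,0,0],[1,0,1.1,0,0]]' | grep -E "pos|force: \["; done; python3 look.py 26;python3 crate.py 26 -55
```

```text
tool_pos: [0.6637, 0.0743, 0.1798]
contact_force: [1.6, 3.7, -0.6]
tool_pos: [0.6636, 0.0733, 0.1799]
contact_force: [1.0, 7.2, 3.2]
tool_pos: [0.6635, 0.0728, 0.1802]
contact_force: [0.3, 8.9, 4.3]
[0.6635 0.0728 0.1802] -0.0326 [0.3 8.7 2.8] 35.5833
top rim c [629.7 -56.1] [106.7  66.1] yaw deg 0.72 zmax 264.0 606
   ledge x,y ext in crate axes [-65.1  -2.3] [-40.4  37.4]
scene rim c [679.6 -57.8] [66.2 10.9] yaw deg -0.41 zmax 263.0 99
   ledge x,y ext in crate axes [-3.9 10.4] [-41.7  57.5]
```

```bash
python3 -m crank '[[1,0,-0.7,0,0],[1,0,-1.4,0,0],[1,0,-2.1,0,0],[1,0,-3,0,0],[1,0,-4.5,0,0],[1,0,-7,0,0],[1,0,-12,0,0],[1,0,-20,0,0],[1,0,-20,0,0]]' | grep -E "pos|force: \["; python3 look.py 27;python3 crate.py 27 -55
python3 - <<'E'
import cv2,numpy as np
a=cv2.imread("pics/top27.png")[130:240,285:385];b=cv2.imread("pics/scene27.png")[130:280,150:310]
A=cv2.resize(a,(500,550),interpolation=2);B=cv2.resize(b,(300,281),interpolation=2)
o=np.zeros((550,800,3),np.uint8);o[:,:500]=A;o[:281,500:]=B;cv2.imwrite("pics/mix27.png",o)
E
```

```text
tool_pos: [0.6641, 0.0935, 0.1797]
contact_force: [0.2, 0.7, -0.5]
[0.6641 0.0926 0.1796] -0.032 [-0.3 -0.8 -0.6] 36.4333
top rim c [629.7 -53.6] [106.4  65.5] yaw deg 0.82 zmax 264.0 590
   ledge x,y ext in crate axes [-65.1  59.8] [-42.6  44.3]
scene rim c [678.4 -55.3] [12.2 65.9] yaw deg 0.17 zmax 262.0 97
   ledge x,y ext in crate axes [ 4.1 11.5] [-43.1  41.4]
```

View pics/mix27.png

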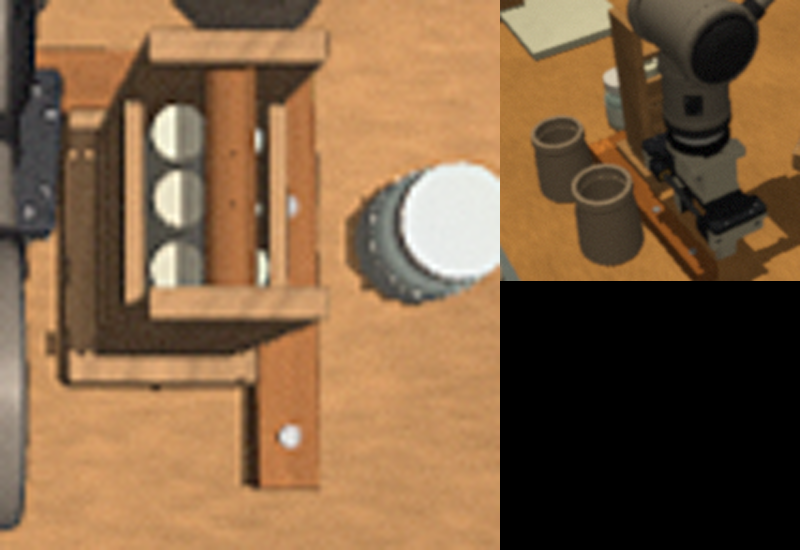

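The top crop shows the crate's base tight against the right batten, with no gap line at about (255,370), and square. I'll finish with one touch in x to make sure it is against the far batten.

```bash
python3 -m crank '[[1,0,-10,-40,0],[1,0,-10,-80,0],[1,0,-10,-120,0],[1,0,-10,-160,0],[1,0,-10,-200,0],[1,0,-10,-240,-0.1],[1,-20,-10,-285,-0.22],[1,-60,0,-290,-0.34],[1,-95,20,-290,-0.46],[1,-130,45,-290,-0.58],[1,-160,70,-290,-0.7],[1,-190,95,-290,-0.82]]' | grep pos
python3 -m crank '[[1,0,0,0,-0.12],[1,0,0,0,-0.24],[1,0,0,0,-0.36],[1,0,0,0,-0.48],[1,0,0,0,-0.6],[1,0,0,0,-0.72],[1,0,0,0,-0.8],[1,0,0,0,-0.8]]' | grep pos
python3 -c "
from h import *
to(435,-53,179.5,1.588)"
```

```text
tool_pos: [0.4689, 0.0028, 0.4698]
tool_pos: [0.471, 0.0032, 0.4698]
from [471.    3.2 469.8] 1.5897 row dx,dy,dz -55.5 -37.0 290.3 roll 0.0017 F [0.2 0.1 0.1] t 38.1
```

```bash
python3 -m crank '[[1,-30,-18,0,0],[1,-55,-37,10,0],[1,-55,-37,50,0],[1,-55,-37,90,0],[1,-55,-37,130,0],[1,-55,-37,170,0],[1,-55,-37,210,0],[1,-55,-37,250,0],[1,-55,-37,280,0],[1,-55,-37,290,0],[1,-55,-22,290,0],[1,-55,-7,290,0]]' | grep -E "pos|force: \["
python3 -m crank '[[1,0,10,0,0],[1,0,13,0,0],[1,0,14.5,0,0],[1,0,16,0,0],[1,0,17,0,0],[1,0,17.6,0,0],[1,0,17.6,0,0]]' | grep -E "pos|force: \["
```

```text
tool_pos: [0.4635, -0.0516, 0.1796]
contact_force: [0.6, -0.5, 0.3]
tool_pos: [0.4817, -0.0514, 0.1794]
contact_force: [-4.5, -0.7, 0.4]
```

```bash
for i in 1 2; do python3 -m crank '[[1,0,0.5,0,0],[1,0,0.9,0,0],[1,0,0.9,0,0]]' | grep -E "time|pos|force: \["; done
```

```text
time: 39.93
tool_pos: [0.4823, -0.0514, 0.1794]
contact_force: [-7.3, -1.8, 1.9]
time: 40.18
tool_pos: [0.4826, -0.0514, 0.1793]
contact_force: [-11.3, -1.7, 3.9]
```

Seated against the far batten: 11 N at the same position as before. I'll retreat and check.

```bash
python3 -m crank '[[1,0,-1,0,0],[1,0,-2,0,0],[1,0,-4,0,0],[1,0,-15,0,0],[1,0,-40,0,0],[1,0,-60,-20,0],[1,0,-60,-60,0],[1,0,-60,-100,0],[1,0,-60,-140,0],[1,0,-60,-180,0],[1,0,-60,-180,0]]' | grep -E "time|pos|force: \["
python3 look.py 28;python3 crate.py 28 -53
python3 - <<'E'
import cv2,numpy as np
a=cv2.imread("pics/top28.png")[0:300,150:450];b=cv2.imread("pics/scene28.png")
A=cv2.resize(a,(400,400),interpolation=2);B=cv2.resize(b,(400,300))
o=np.zeros((400,800,3),np.uint8);o[:,:400]=A;o[:300,400:]=B;cv2.imwrite("pics/mix28.png",o)
E
```

```text
time: 41.1
tool_pos: [0.426, -0.0528, 0.367]
contact_force: [1.1, 0.1, 0.4]
[ 0.4247 -0.0525  0.3614] 1.5871 [-0.7  0.6 -0.5] 41.2
top rim c [587.3 -52.1] [ 70.2 194.4] yaw deg -2.28 zmax 271.0 612
   ledge x,y ext in crate axes [-22.3 100. ] [-45.2  46.8]
scene rim c [587.8 -55.9] [ 75.6 196.2] yaw deg -1.89 zmax 275.0 436
   ledge x,y ext in crate axes [-19.3 102.3] [-37.7  47.5]
```

View pics/mix28.png

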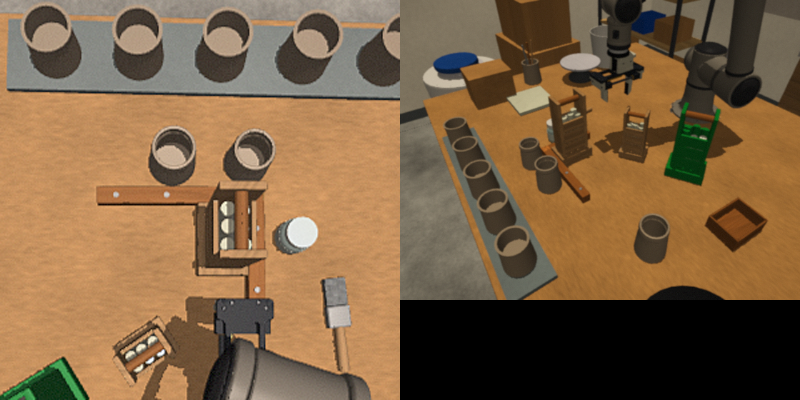

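The crate stands in the corner at about crop (233,225). The pots, jar, brush, tray and look-alikes are where they were, and the arm is clear. One last numeric check with the gripper masked out.

```bash
sed 's/>490/>560/' crate.py > c2.py; python3 c2.py 28 -53; python3 -c "
from cell import ticket
print(ticket.hand_in())"
```

```text
top rim c [629.8 -53.3] [106.3  65.2] yaw deg 1.1 zmax 264.0 601
   ledge x,y ext in crate axes [-63.   59.9] [-42.6  44.1]
scene rim c [631.7 -55.9] [106.8  68.9] yaw deg 0.5 zmax 263.0 265
   ledge x,y ext in crate axes [-62.  58.] [-41.4  44.9]
the job is handed in; nothing more can be done
None
```

The crate stands upright, flush and square against both battens as far as force and camera show, and the job is handed in at about 41 s with the arm clear and nothing else moved; however, the pushing contact was mostly the gripper's body on the slats about 67–72 mm up (it overhangs the fingers), not the fingers at the base, and the crate rocked once early and leaned slightly while being seated, settling upright both times.

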